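# Set out the sharpening line beside the carving bench grinder

## Robot

A 6-joint arm with a two-finger parallel gripper is mounted at the origin on the work surface. World frame = base frame: x ahead of the robot, y to its left, z up, the work surface at z = 0. Lengths are in m, angles in rad, forces in N, time in s.
With the tool pointing down it reaches from about 0.35 to 0.725 m from the base axis. Payload 4.3 kg.
Tool frame: the origin (TCP) lies midway between the tips of the shut fingers; the grasp point (between the pads) lies 19 mm behind it; z points along the fingers, y is the line along which they close (so a half turn about z gives the same grasp; the last joint's range is limited). The gripper opens to 85 mm and grips with 20 to 120 N. Pads are 22 mm wide; open, the fingers measure 114 mm over their backs; the gripper's body (76 mm by 85 mm) begins 54 mm behind the grasp point. The pads swing forward as they close: fully open they stand 13 mm farther back than shut.
Start: joints at [1.114, 0.377, 0.081, 1.274, 0, 1.46], TCP at [0.195, 0.541, 0.231] pointing down, gripper open.
Joint ranges: [-2.72, 2.72], [-0.84, 1.66], [-1.02, 1.22], [-1.77, 2.12], [-1.37, 1.28], [-3.14, 3.14]. Speed limits (rad/s): [2.57, 2.57, 3.14, 3.14, 3.14, 3.14].

## Interface

Orientations are given as a rotation vector (axis times angle).
In Python, from cell import arm gives the robot as it stands. The module is installed in compiled form; this text tells all that it offers.
- The arm moves only by the tool drive_tool, never from a script. Its argument "series" is one flat list of numbers, 6 for each row, row after row: the shift along the tool's x, y, z each as a share of 0.2 m, from -1 to 1, then the turn, a rotation vector about the tool's x, y, z each as a share of 0.1 rad, from -1 to 1. A call has 1 to 20 rows; each row shifts and turns the commanded pose from where the row before left it, along the tool's axes as they then stand; what a row does not reach is not made up. A row lasts 1/12 s, in which the tool goes at most 41.7 mm and 7.16 degrees, less where a joint would pass 70% of its speed; a pose out of reach is approached as far as the arm can. A call with a number of a shift or a turn outside -1 to 1 is refused whole. A call with a gripper value outside its range is refused whole. "claw" is the opening, from 0 (shut) to 1 (fully open), set as the call begins (left out, the last holds). The fingers move at their own pace and stop on an object; the grip force is fixed at half the most. Time passes only in rows, so rows that do not move let the fingers close. It gives the time, the measured TCP pose, the force, the opening and the grip force at its end, in the units of the state.
- arm.get_state(): the state, without advancing time (a new reading comes with each control period).
- arm.capture(name): name is "side" or "top" or "wrist"; returns a dict with "pixels" (420x560x3 uint8, red, green, blue), "mtx" (3x3 intrinsics, pixels), "T" (4x4, takes a point from camera to world coordinates). Camera axes: x right, y down, z forward; pixel columns grow to the right and rows downward; lengths in m; the calibration is good to about 2 mm. The wrist camera is an equidistant fisheye: a pixel r from the principal point sees the ray r / f radians off the axis. A picture is of the moment at which its call begins. There is no depth.
- arm.hand_in(): hands the job in; it is judged then, once.
The state is a dict: "clock": time; "joint_positions": joint angles; "qvel": joint speeds; "joint_torque": joint torques, N m; "tcp_pos": TCP position; "tcp_rot": TCP orientation; "wrist_force": force on the tool from outside, world axes, zero at the start; "wrist_torque": the same for the moment, N m; "finger_gap": finger opening in m; "grasp_force": force on a finger pad.
Only numpy, scipy, OpenCV 4.12 (cv2) and the standard library are available. Lean on these libraries where they do the work, as an engineer would, in place of code of your own. Each camera call takes 0.05 s, during which the arm holds its last target. There are 200 camera calls.

## Task

Set out the sharpening line on the rubber mat so that a gouge can go from the grinder to ever finer stones: put the dark grey coarse stone in the holder nearest the bench grinder, the ivory fine stone in the holder farthest from it and the brick-red medium stone in the holder between them, each lying flat between its holder's end stops, centred and in line with the holder. Then lay the small slate-blue dressing stone flat on the middle of the fine stone. Set the three sharpening stones down gently without dropping them, and leave the covered glass standing where it is.

Things in the scene. Friction and masses are not known exactly. Their poses are not given: they have to be found in the camera images.
- coarse_stone: The coarse sharpening stone: dark charcoal grey. Loose block 180 (x) x 60 (y) x 25 (z) mm, 0.4 to 0.75 kg, lying flat on the bench. Origin: middle of its underside; x along its length, z up. 
- medium_stone: The medium sharpening stone: brick red. Loose block 180 (x) x 60 (y) x 25 (z) mm, 0.4 to 0.75 kg, lying flat on the bench. Origin: middle of its underside; x along its length, z up. 
- fine_stone: The fine sharpening stone: ivory white. Loose block 180 (x) x 60 (y) x 25 (z) mm, 0.4 to 0.75 kg, lying flat on the bench. Origin: middle of its underside; x along its length, z up. (A fourth block of like size, pale wood with a dark leather and green face, is a strop and not part of the job.)
- dressing_stone: Small slate-blue dressing stone, loose, 60 (x) x 35 (y) x 25 (z) mm, 0.1 kg, lying flat. Origin: middle of its underside; x along its length.
- holder_a: One of three like fixed stone holders on the mat. Origin: middle of its underside. Bamboo board 240 (x) x 66 (y) mm, top 14 mm above the origin (a seated stone's underside is there); across each end a black rubber stop 14 mm long, 62 wide, 10 high above the board. Clear length between stops 198 mm (x -99 to 99); open at the sides. A thumbscrew juts 18 mm past the +x end.
- holder_b: One of three like fixed stone holders on the mat. Origin: middle of its underside. Bamboo board 240 (x) x 66 (y) mm, top 14 mm above the origin (a seated stone's underside is there); across each end a black rubber stop 14 mm long, 62 wide, 10 high above the board. Clear length between stops 198 mm (x -99 to 99); open at the sides. A thumbscrew juts 18 mm past the +x end.
- holder_c: One of three like fixed stone holders on the mat. Origin: middle of its underside. Bamboo board 240 (x) x 66 (y) mm, top 14 mm above the origin (a seated stone's underside is there); across each end a black rubber stop 14 mm long, 62 wide, 10 high above the board. Clear length between stops 198 mm (x -99 to 99); open at the sides. A thumbscrew juts 18 mm past the +x end.
- mat: Fixed black rubber mat under the three holders, 270 (x) x 340 (y) x 4 mm. Origin: middle of its underside, on the bench; x away from the robot, y to its left. The holders stand side by side along its y, about 120 mm apart, each about along its x.
- grinder: Fixed bench grinder, dark teal with a pale and a grey wheel, about 180 deep (x) x 290 wide (y) x 240 mm high, at the left end of the bench at some starts, at the right end at others (a rack of upright gouges is at the other end). Origin: on the bench below the front of its tool rests, midway between the wheels; the machine stands beyond it (x 0 to 175 mm).
- glass: Drinking glass with a round wooden cover, loose, 74 mm across the cover, 87 mm high, 0.28 kg, standing upright on the bench. Origin: middle of its underside. To be left alone.
Not all that is in view belongs to the job. Leave any pink look-alike of the medium_stone alone.

How it is judged:
At the end, for the whole second after the job is handed in: Coarse stone in the holder nearest the grinder, fine in the farthest, medium between; each seated flat, within 12 mm of the holder's middle (x, y) and 0.12 rad of its direction; dressing stone flat on the fine one, within 25 mm of its middle lengthwise, 15 mm across; all released, at rest (((world y of grinder above 0 m and y of coarse_stone in the frame of mat above 0.07 m and y of medium_stone in the frame of mat between -0.06 and 0.06 m and y of fine_stone in the frame of mat below -0.07 m) or (world y of grinder below 0 m and y of coarse_stone in the frame of mat below -0.07 m and y of medium_stone in the frame of mat between -0.06 and 0.06 m and y of fine_stone in the frame of mat above 0.07 m)) and ((x of coarse_stone in the frame of holder_a between -0.012 and 0.012 m and y of coarse_stone in the frame of holder_a between -0.012 and 0.012 m and z of coarse_stone in the frame of holder_a between 0.011 and 0.018 m and angle between the x axis of coarse_stone and the x axis of holder_a, either way round below 0.12 rad) or (x of coarse_stone in the frame of holder_b between -0.012 and 0.012 m and y of coarse_stone in the frame of holder_b between -0.012 and 0.012 m and z of coarse_stone in the frame of holder_b between 0.011 and 0.018 m and angle between the x axis of coarse_stone and the x axis of holder_b, either way round below 0.12 rad) or (x of coarse_stone in the frame of holder_c between -0.012 and 0.012 m and y of coarse_stone in the frame of holder_c between -0.012 and 0.012 m and z of coarse_stone in the frame of holder_c between 0.011 and 0.018 m and angle between the x axis of coarse_stone and the x axis of holder_c, either way round below 0.12 rad)) and ((x of medium_stone in the frame of holder_a between -0.012 and 0.012 m and y of medium_stone in the frame of holder_a between -0.012 and 0.012 m and z of medium_stone in the frame of holder_a between 0.011 and 0.018 m and angle between the x axis of medium_stone and the x axis of holder_a, either way round below 0.12 rad) or (x of medium_stone in the frame of holder_b between -0.012 and 0.012 m and y of medium_stone in the frame of holder_b between -0.012 and 0.012 m and z of medium_stone in the frame of holder_b between 0.011 and 0.018 m and angle between the x axis of medium_stone and the x axis of holder_b, either way round below 0.12 rad) or (x of medium_stone in the frame of holder_c between -0.012 and 0.012 m and y of medium_stone in the frame of holder_c between -0.012 and 0.012 m and z of medium_stone in the frame of holder_c between 0.011 and 0.018 m and angle between the x axis of medium_stone and the x axis of holder_c, either way round below 0.12 rad)) and ((x of fine_stone in the frame of holder_a between -0.012 and 0.012 m and y of fine_stone in the frame of holder_a between -0.012 and 0.012 m and z of fine_stone in the frame of holder_a between 0.011 and 0.018 m and angle between the x axis of fine_stone and the x axis of holder_a, either way round below 0.12 rad) or (x of fine_stone in the frame of holder_b between -0.012 and 0.012 m and y of fine_stone in the frame of holder_b between -0.012 and 0.012 m and z of fine_stone in the frame of holder_b between 0.011 and 0.018 m and angle between the x axis of fine_stone and the x axis of holder_b, either way round below 0.12 rad) or (x of fine_stone in the frame of holder_c between -0.012 and 0.012 m and y of fine_stone in the frame of holder_c between -0.012 and 0.012 m and z of fine_stone in the frame of holder_c between 0.011 and 0.018 m and angle between the x axis of fine_stone and the x axis of holder_c, either way round below 0.12 rad)) and angle between each of coarse_stone, medium_stone, fine_stone's own z axis and vertical below 0.06 rad and angle between dressing_stone's own z axis and vertical below 0.1 rad and x of dressing_stone in the frame of fine_stone between -0.025 and 0.025 m and y of dressing_stone in the frame of fine_stone between -0.015 and 0.015 m and z of dressing_stone in the frame of fine_stone between 0.022 and 0.029 m and linear speed of each of coarse_stone, medium_stone, fine_stone, dressing_stone below 0.02 m/s); the robot touches nothing.
It fails at once if the glass is shifted by more than 25 mm or tipped (distance of glass from where it was at the start of the episode above 0.025 m or angle between glass's own z axis and vertical above 0.35 rad).
It fails at once if a sharpening stone is dropped or banged onto a holder (over 80 N) (contact force between any of coarse_stone, medium_stone, fine_stone and holder_a above 80 N or contact force between any of coarse_stone, medium_stone, fine_stone and holder_b above 80 N or contact force between any of coarse_stone, medium_stone, fine_stone and holder_c above 80 N).
It also fails if it takes over 141 s, if anything falls off the work surface, if the arm or the gripper's body presses on something with over 40 N, if the wrist force passes 120 N, or if a joint passes its speed limit or range.

## Working session

There is one attempt and no reset: what is moved stays moved. The work goes in short steps, Python scripts to look and compute and a tool call to move; the robot and the scene stay as the last step left them, time stands still between calls to the robot, and variables do not carry over. Pictures are saved under pics/ and viewed, at most 14 in all, crops included, and the job is handed in when it is done.

Besides the shell and the picture viewer there is one more tool, called after ">>>" as a command line: name --argument value ..., lists and objects as JSON in quotes. drive_tool: Moves the arm, as the interface text tells. Its arguments: {"type":"object","properties":{"series":{"type":"array","items":{"type":"number"}},"claw":{"type":"number"}},"required":["series"]}

```bash
mkdir -p pics; python3 - <<'E'
from cell import arm
import cv2,numpy as np
print(arm.get_state())
for n in("top","side"):
    c=arm.capture(n); cv2.imwrite(f"pics/{n}0.png",c["pixels"][:,:,::-1]); print(n,c["mtx"],c["T"])
E
```

```text
{'clock': 0.0, 'joint_positions': array([ 1.11370479e+00,  3.78061385e-01,  7.96011137e-02,  1.27440637e+00,
       -3.71588762e-06,  1.46053112e+00]), 'qvel': array([-0.00048473, -0.00050004,  0.00032021, -0.00153342, -0.00099465,
       -0.00014262]), 'joint_torque': array([ 2.34463796e-04, -4.63604629e+01,  2.69875127e+01,  2.08410400e-02,
       -1.47766009e-04,  2.85160333e-06]), 'tcp_pos': array([0.19512936, 0.54016439, 0.23035225]), 'tcp_rot': array([-0.54196748, -3.09390494,  0.00312313]), 'wrist_force': array([-0.04484185,  0.48184668, -0.38039393]), 'wrist_torque': array([0.01976849, 0.04215744, 0.03035238]), 'grasp_force': 0.0, 'finger_gap': 0.08506387402652342}
top [[406.54144345   0.         283.08197624]
 [  0.         406.54144345 212.83754982]
 [  0.           0.           1.        ]] [[ 0.02830588 -0.98811969  0.15105715  0.30129002]
 [-0.99943954 -0.03067813 -0.01339657  0.0844144 ]
 [ 0.01787156 -0.15059329 -0.98843425  1.44659873]
 [ 0.          0.          0.          1.        ]]
side [[387.68669703   0.         282.53385935]
 [  0.         387.68669703 204.51510939]
 [  0.           0.           1.        ]] [[ 0.95028913 -0.20636595  0.23316018  0.20429516]
 [-0.31134503 -0.63904207  0.70334167 -0.81551792]
 [ 0.00385339 -0.7409712  -0.67152575  0.89774922]
 [ 0.          0.          0.          1.        ]]
```

View pics/top0.png

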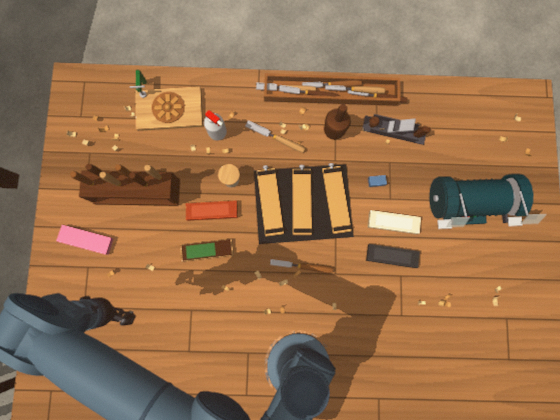

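View pics/side0.png

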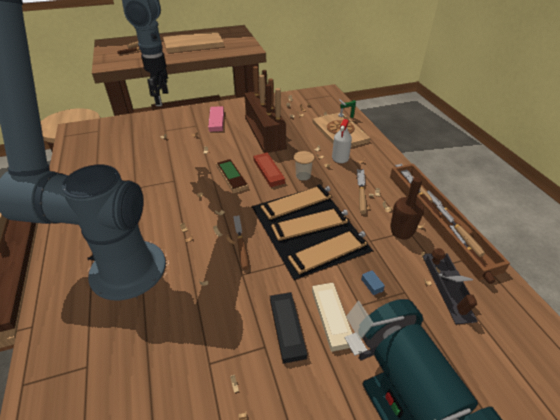

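```bash
cat > h.py <<'E'
import cv2,numpy as np
from scipy.optimize import minimize
S=6
def proj(c,P):
    T=np.linalg.inv(c["T"]); q=(T[:3,:3]@P.T).T+T[:3,3]; p=(c["mtx"]@q.T).T
    return p[:,:2]/p[:,2:]
def ray(c,u,v,z):
    d=c["T"][:3,:3]@np.linalg.solve(c["mtx"],[u,v,1.]); o=c["T"][:3,3]; return o+d*(z-o[2])/d[2]
def box(x,y,a,L,W,z0,z1):
    p=np.array([[i*L/2,j*W/2,z] for i in(-1,1) for j in(-1,1) for z in(z0,z1)])
    R=np.array([[np.cos(a),-np.sin(a),0],[np.sin(a),np.cos(a),0],[0,0,1]]); return p@R.T+[x,y,0]
def comp(c,seed,ok):
    """mask of colour-test component at seed, in a crop, upsampled"""
    hsv=cv2.cvtColor(c["pixels"],cv2.COLOR_RGB2HSV).astype(int)
    m=ok(hsv[...,0],hsv[...,1],hsv[...,2]).astype(np.uint8)
    n,l=cv2.connectedComponents(m,connectivity=4); k=l[seed[1],seed[0]]
    if k==0: print("seed off",hsv[seed[1],seed[0]])
    return (l==k).astype(np.float32)
def fit(views,x0,L,W,z0,z1):
    """views: list of (camera, mask)"""
    pre=[]
    for c,m in views:
        x,y,w,h=cv2.boundingRect(m.astype(np.uint8)); o=np.array([x-12,y-12])
        pre.append((c,o,m[y-12:y+h+12,x-12:x+w+12]))
    def cost(v):
        s=0
        for c,o,m in pre:
            p=(proj(c,box(*v,L,W,z0,z1))-o+.5)*S-.5
            r=np.zeros((m.shape[0]*S,m.shape[1]*S),np.uint8)
            cv2.fillConvexPoly(r,cv2.convexHull(np.round(p*16).astype(np.int32)),255,shift=4)
            r=cv2.resize(r,m.shape[::-1],interpolation=cv2.INTER_AREA)/255.
            s+=np.abs(r-m).sum()/m.sum()
        return s
    best=None
    for a in(x0[2]-.1,x0[2],x0[2]+.1):
        v=np.array([x0[0],x0[1],a])
        r=minimize(cost,v,method="Nelder-Mead",options=dict(initial_simplex=v+np.array([[0,0,0],[.015,0,0],[0,.015,0],[0,0,.1]]),xatol=1e-4,fatol=1e-4))
        if best is None or r.fun<best.fun: best=r
    return best.x,best.fun
E
cat > m.py <<'E'
from h import *
from cell import arm
import sys
t,s=arm.capture("top"),arm.capture("side")
H=lambda h,sa,v:(h>12)&(h<25)&(sa>90)&(v>170)
ob={"coarse":((392,256),(287,325),lambda h,sa,v:v<70,.18,.06,0,.025,0),
"medium":((212,210),(268,169),lambda h,sa,v:((h<6)|(h>174))&(sa>150)&(v>110),.18,.06,0,.025,0),
"fine":((395,222),(332,315),lambda h,sa,v:(sa<110)&(v>150),.18,.06,0,.025,0),
"dress":((377,181),(372,282),lambda h,sa,v:(h>95)&(h<125)&(sa>80),.06,.035,0,.025,0),
"glasscover":((229,175),(304,158),lambda h,sa,v:(h>5)&(h<25)&(v>190),.074,.074,.08,.087,0)}
for i,(a,b) in enumerate([((270,202),(295,203)),((303,202),(312,223)),((337,202),(330,252))]):
    ob["hold%d"%i]=(a,b,H,.198,.066,.018,.018,0)
vis=t["pixels"].copy()
for k,(a,b,f,L,W,z0,z1,_) in ob.items():
    x=ray(t,*a,z1)
    mt,ms=comp(t,a,f),comp(s,b,f)
    if k[:4]=="hold":
        K=np.ones((3,3)); 
    rc=cv2.minAreaRect(np.argwhere(mt)[:,::-1].astype(np.float32)); bp=cv2.boxPoints(rc)
    e=[bp[1]-bp[0],bp[2]-bp[1]]; e=max(e,key=np.linalg.norm)
    d=ray(t,a[0]+e[0],a[1]+e[1],z1)-x; ang=np.arctan2(d[1],d[0])
    ang=(ang+np.pi/2)%np.pi-np.pi/2
    for nm,vw in(("top",[(t,mt)]),("both",[(t,mt),(s,ms)])):
        v,c=fit(vw,[x[0],x[1],ang],L,W,z0,z1); print(k,nm,int(mt.sum()),int(ms.sum()),v.round(4),round(c,3))
    cv2.drawContours(vis,[mt.astype(np.uint8)[...,None]] and cv2.findContours(mt.astype(np.uint8),0,2)[0],-1,(0,255,255),1)
cv2.imwrite("pics/c1.png",cv2.resize(t["pixels"][150:280,170:436,::-1],None,fx=3,fy=3,interpolation=cv2.INTER_CUBIC))
print("grinder",ray(t,480,220,0))
E
python3 m.py
```

```text
seed off [14 40 83]
coarse top 221179 1681 [ 0.3777 -0.3201 -1.6417] 1.0
coarse both 221179 1681 [ 0.3811 -0.3249 -1.6893] 1.048
seed off [  8 189 216]
seed off [  6 163 155]
medium top 235105 235051 [ 0.5209  0.3163 -1.6396] 1.0
medium both 235105 235051 [ 0.5209  0.3163 -1.6396] 2.0
fine top 920 1979 [ 0.5008 -0.3318  1.4613] 0.039
fine both 920 1979 [ 0.5018 -0.331   1.467 ] 0.387
dress top 132 283 [ 0.6496 -0.2696 -1.2597] 0.491
dress both 132 283 [ 0.6514 -0.2706 -1.391 ] 0.809
seed off [ 15 118 183]
glasscover top 347 233387 [ 0.6387  0.2591 -1.3698] 0.367
glasscover both 347 233387 [ 0.6387  0.2591 -1.3698] 1.367
hold0 top 1004 649 [0.5612 0.1142 0.1653] 0.043
hold0 both 1004 649 [0.5612 0.1138 0.1642] 0.202
hold1 top 985 803 [ 5.665e-01 -5.000e-04  2.720e-02] 0.04
hold1 both 985 803 [ 5.672e-01 -4.000e-04  2.510e-02] 0.161
hold2 top 998 984 [ 0.5777 -0.1239  0.1732] 0.042
hold2 both 998 984 [ 0.5775 -0.124   0.1725] 0.171
grinder [ 0.51827165 -0.648933    0.        ]
```

View pics/c1.png

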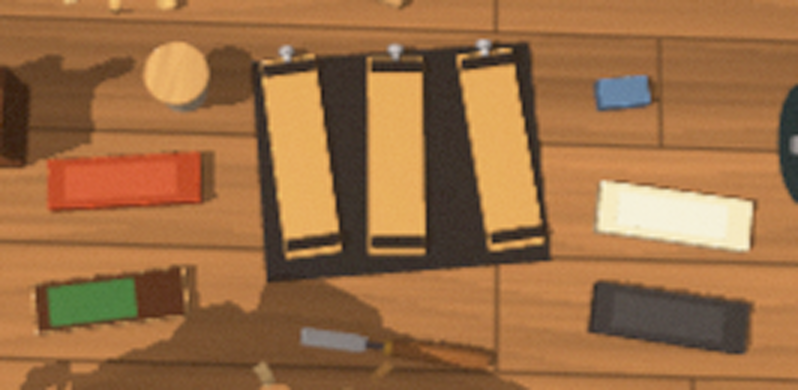

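Crop (3×, offset 170,150): red stone at (126,182), strop at (110,297), ivory at (675,215), charcoal at (670,317), blue at (623,92), holders at (302,155), (397,155), (502,150) and glass at (177,75). Look-alikes: the pink block at full-image (84,240) and the strop at (207,250) stay put. Medium is (212,210), coarse (392,256), fine (395,222), dressing (377,181). The grinder is on the right (−y), so coarse goes in the right holder and fine in the left one.

Next I fix the colour thresholds.

```bash
python3 - <<'E'
s=open('m.py').read()
s=s.replace('lambda h,sa,v:v<70,','lambda h,sa,v:(v<95)&(sa<85),').replace('(v>110),.18','(v>110),.18').replace('((h<6)|(h>174))&(sa>150)','((h<9)|(h>174))&(sa>150)').replace('(h>95)&(h<125)&(sa>80)','(h>90)&(h<130)&(sa>50)')
s=s.replace('cv2.imwrite("pics/c1','#')
open('m.py','w').write(s)
E
sed -i '/^"glasscover/d; s/,.025,0),$/&/' m.py; sed -i 's/^\("dress.*\),$/\1}/' m.py
python3 m.py; python3 - <<'E'
from cell import arm
import cv2
t=arm.capture("top")["pixels"];h=cv2.cvtColor(t,cv2.COLOR_RGB2HSV)
for n,(u,v) in dict(c=(392,256),m=(212,210),d=(377,181)).items():
    print(n,[h[v,u+k].tolist() for k in range(-32,33,4)],[h[v+k,u].tolist() for k in range(-14,15,2)])
E
```

```text
coarse top 833 1617 [ 0.3798 -0.3229  1.4662] 0.13
coarse both 833 1617 [ 0.3812 -0.3228  1.4497] 0.214
medium top 847 445 [ 0.5223  0.3202 -1.49  ] 0.099
medium both 847 445 [ 0.5226  0.3218 -1.503 ] 0.513
fine top 918 1981 [ 0.5009 -0.3319  1.4614] 0.039
fine both 918 1981 [ 0.5017 -0.3313  1.4652] 0.386
dress top 159 307 [ 0.649  -0.272  -1.3949] 0.256
dress both 159 307 [ 0.6495 -0.2719 -1.3942] 0.461
hold0 top 1006 646 [0.5611 0.1141 0.1663] 0.042
hold0 both 1006 646 [0.5612 0.1139 0.1668] 0.206
hold1 top 985 805 [ 5.665e-01 -5.000e-04  2.720e-02] 0.04
hold1 both 985 805 [ 5.672e-01 -3.000e-04  3.120e-02] 0.16
hold2 top 999 983 [ 0.5777 -0.1238  0.1738] 0.043
hold2 both 999 983 [ 0.5775 -0.124   0.1721] 0.173
grinder [ 0.51827165 -0.648933    0.        ]
c [[14, 159, 183], [14, 156, 183], [11, 50, 72], [4, 49, 73], [9, 41, 87], [13, 43, 83], [13, 49, 84], [10, 37, 83], [11, 43, 83], [5, 35, 87], [16, 39, 85], [14, 33, 85], [12, 44, 87], [10, 55, 70], [14, 55, 69], [13, 149, 154], [14, 155, 188]] [[14, 155, 197], [15, 152, 190], [14, 151, 144], [16, 46, 72], [14, 40, 82], [13, 43
[... 446 characters left out ...]
83], [7, 192, 183], [7, 190, 204], [8, 188, 213], [8, 188, 212], [7, 181, 215], [8, 186, 214], [8, 187, 214], [8, 201, 194], [7, 196, 138], [13, 157, 184], [14, 151, 187], [14, 155, 178]]
d [[10, 79, 58], [14, 156, 149], [14, 154, 152], [14, 150, 150], [14, 153, 152], [14, 152, 154], [106, 84, 133], [105, 91, 159], [106, 90, 162], [105, 91, 160], [106, 88, 160], [13, 149, 132], [14, 148, 158], [13, 149, 159], [14, 150, 156], [13, 148, 157], [14, 157, 158]] [[14, 155, 164], [13, 150, 151], [14, 148, 153], [14, 153, 160], [12, 89, 140], [106, 86, 160], [106, 90, 161], [106, 90, 162], [107, 91, 163], [108, 79, 123], [14, 142, 165], [13, 153, 180], [14, 151, 187], [14, 151, 182], [14, 149, 173]]
```

```bash
cat > d.py <<'E'
import sys,numpy as np
from cell import arm
from scipy.spatial.transform import Rotation as Ro
# args x y z yaw(of tool y): shifts (shares of .2 m) in the present tool frame, and turn (shares of .1 rad)
x,y,z,w=map(float,sys.argv[1:5]); s=arm.get_state(); R=Ro.from_rotvec(s["tcp_rot"])
yv=np.array([np.cos(w),np.sin(w),0]); zv=np.array([0,0,-1.]); G=Ro.from_matrix(np.c_[np.cross(yv,zv),yv,zv])
print("t",round(s["clock"],2),"tcp",s["tcp_pos"].round(4),"yaw",round(np.arctan2(*R.as_matrix()[1::-1,1]),3),"gap",round(s["finger_gap"],4),"F",s["wrist_force"].round(1),"q6",s["joint_positions"][5].round(2))
d=np.array([x,y,z])-s["tcp_pos"]
print("shift now",(R.inv().apply(d)/.2).round(3),"shift after turn",(G.inv().apply(d)/.2).round(3),"turn",((R.inv()*G).as_rotvec()/.1).round(2))
E
python3 d.py .5225 .321 .12 .075
```

```text
t 0.35 tcp [0.1954 0.5407 0.2311] yaw 1.224 gap 0.0853 F [-0.3  1.   0.1] q6 1.46
shift now [-1.911 -0.477  0.556] shift after turn [-1.218  1.549  0.555] turn [-0.    0.   11.49]
```

>>> drive_tool --series '[-0.147, -0.0367, 0, 0, 0, 0, -0.147, -0.0367, 0, 0, 0, 0, -0.147, -0.0367, 0, 0, 0, 0, -0.147, -0.0367, 0, 0, 0, 0, -0.147, -0.0367, 0, 0, 0, 0, -0.147, -0.0367, 0, 0, 0, 0, -0.147, -0.0367, 0, 0, 0, 0, -0.147, -0.0367, 0, 0, 0, 0, -0.147, -0.0367, 0, 0, 0, 0, -0.147, -0.0367, 0, 0, 0, 0, -0.147, -0.0367, 0, 0, 0, 0, -0.147, -0.0367, 0, 0, 0, 0, -0.147, -0.0367, 0, 0, 0, 0, 0, 0, 0, 0, 0, 0.95, 0, 0, 0, 0, 0, 0.95, 0, 0, 0, 0, 0, 0.95, 0, 0, 0, 0, 0, 0.95, 0, 0, 0, 0, 0, 0.95, 0, 0, 0, 0, 0, 0.95]' --claw 1

```text
clock: 1.93
tcp_pos: [0.5225, 0.3211, 0.2312]
tcp_rot: [-1.397, -2.814, 0.0]
wrist_force: [-0.5, 0.3, 0.8]
finger_gap: 0.0856
grasp_force: 0.0
```

>>> drive_tool --series '[0, 0, 0, 0, 0, 0.95, 0, 0, 0, 0, 0, 0.95, 0, 0, 0, 0, 0, 0.95, 0, 0, 0, 0, 0, 0.95, 0, 0, 0, 0, 0, 0.95, 0, 0, 0, 0, 0, 0.95, 0, 0, 0.1, 0, 0, 0, 0, 0, 0.1, 0, 0, 0, 0, 0, 0.1, 0, 0, 0, 0, 0, 0.1, 0, 0, 0, 0, 0, 0.1, 0, 0, 0, 0, 0, 0, 0, 0, 0, 0, 0, 0, 0, 0, 0]'

```text
clock: 3.02
tcp_pos: [0.5213, 0.3206, 0.1304]
tcp_rot: [-2.125, -2.312, 0.004]
wrist_force: [-0.9, 0.1, -0.0]
finger_gap: 0.0854
grasp_force: 0.0
```

```bash
python3 d.py .5225 .321 0 .075; python3 - <<'E'
from cell import arm
import cv2
c=arm.capture("wrist"); cv2.imwrite("pics/w1.png",c["pixels"][:,:,::-1]); print(c["mtx"],c["T"])
E
```

```text
t 3.02 tcp [0.5213 0.3206 0.1304] yaw 0.084 gap 0.0854 F [-0.9  0.1 -0. ] q6 1.93
shift now [0.002 0.008 0.652] shift after turn [0.001 0.006 0.652] turn [-0.03  0.01  0.09]
[[325.1922621    0.         284.0768715 ]
 [  0.         325.1922621  214.13261053]
 [  0.           0.           1.        ]] [[ 0.99643958  0.08045797  0.02519276  0.5156182 ]
 [ 0.08429656 -0.94544845 -0.31467652  0.40241106]
 [-0.00149978  0.31567981 -0.94886459  0.27413681]
 [ 0.          0.          0.          1.        ]]
```

View pics/w1.png

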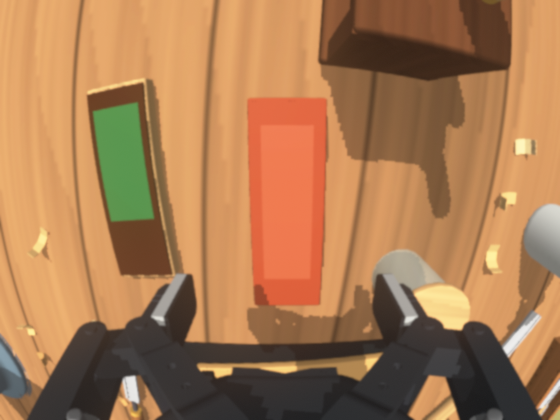

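The wrist view shows the red stone between the fingers: corners about (248,97), (327,97), (322,305), (253,305), glass clear to the right at (430,290). I'll check its pose from those.

```bash
cat >> h.py <<'E'
def fray(c,u,v,z):
    f=c["mtx"][0,0]; p=np.array([u-c["mtx"][0,2],v-c["mtx"][1,2]]); r=np.hypot(*p); th=r/f
    d=c["T"][:3,:3]@np.r_[p/r*np.sin(th),np.cos(th)]; o=c["T"][:3,3]; return o+d*(z-o[2])/d[2]
def wrist(c,pts,z):
    P=np.array([fray(c,*p,z)[:2] for p in pts]); (ce,sz,_)=cv2.minAreaRect((P*1000).astype(np.float32))
    e=(P[2]+P[3]-P[0]-P[1]); print("ctr",P.mean(0).round(4),"size",np.round(sz,1),"ang",round(np.arctan2(e[1],e[0]),3)); return P
E
python3 - <<'E'
from h import *
from cell import arm
c=arm.capture("wrist")
wrist(c,[(248,97),(327,97),(322,305),(253,305)],.025)
E
```

```text
ctr [0.5264 0.3227] size [ 63.9 182.4] ang -1.483
```

>>> drive_tool --series '[0.006, 0.013, 0.08, 0, 0, 0, 0, 0, 0.08, 0, 0, 0, 0, 0, 0.08, 0, 0, 0, 0, 0, 0.08, 0, 0, 0, 0, 0, 0.08, 0, 0, 0, 0, 0, 0.08, 0, 0, 0, 0, 0, 0.08, 0, 0, 0, 0, 0, 0.06, 0, 0, 0, 0, 0, 0.025, 0, 0, 0, 0, 0, 0, 0, 0, 0, 0, 0, 0, 0, 0, 0]' --claw 1

```text
clock: 4.03
tcp_pos: [0.5259, 0.3231, 0.0036]
tcp_rot: [2.126, 2.312, 0.003]
wrist_force: [-0.4, 0.3, -0.1]
finger_gap: 0.0854
grasp_force: 0.0
```

>>> drive_tool --series '[0, 0, 0, 0, 0, 0, 0, 0, 0, 0, 0, 0, 0, 0, 0, 0, 0, 0, 0, 0, 0, 0, 0, 0, 0, 0, 0, 0, 0, 0, 0, 0, 0, 0, 0, 0, 0, 0, 0, 0, 0, 0, 0, 0, 0, 0, 0, 0]' --claw 0

```text
clock: 4.7
tcp_pos: [0.5246, 0.323, 0.0039]
tcp_rot: [-2.125, -2.312, -0.001]
wrist_force: [-2.7, 0.6, 7.8]
finger_gap: 0.0586
grasp_force: 68.5
```

>>> drive_tool --series '[0, 0, -0.03, 0, 0, 0, 0, 0, -0.08, 0, 0, 0, 0, 0, -0.1, 0, 0, 0, 0, 0, -0.1, 0, 0, 0, 0, 0, -0.1, 0, 0, 0, 0, 0, -0.1, 0, 0, 0, 0, 0, -0.1, 0, 0, 0, 0, 0, -0.1, 0, 0, 0, 0, 0, -0.04, 0, 0, 0, 0, 0, 0, 0, 0, 0, 0, 0, 0, 0, 0, 0]' --claw 0

```text
clock: 5.62
tcp_pos: [0.5248, 0.3224, 0.1517]
tcp_rot: [-2.126, -2.313, 0.001]
wrist_force: [-0.8, -0.2, -6.4]
finger_gap: 0.0587
grasp_force: 67.0
```

```bash
python3 d.py .567 -.0004 .15 1.60; python3 - <<'E'
from cell import arm
import cv2
c=arm.capture("wrist"); cv2.imwrite("pics/w2.png",c["pixels"][:,:,::-1])
E
```

```text
t 5.62 tcp [0.5248 0.3224 0.1517] yaw 0.084 gap 0.0587 F [-0.8 -0.2 -6.4] q6 1.93
shift now [-1.626  0.075  0.009] shift after turn [-0.164 -1.62   0.008] turn [ -0.    -0.   -15.16]
```

View pics/w2.png

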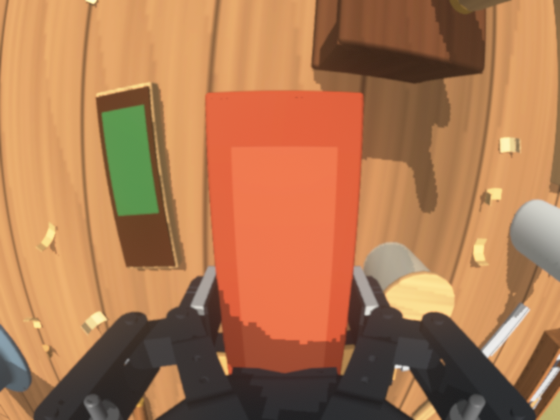

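Red stone held flat between the pads (top face corners (207,93)–(362,93) down to (345,370)), glass untouched at (415,285).

>>> drive_tool --series '[-0.07, 0.003, 0, 0, 0, 0, -0.13, 0.006, 0, 0, 0, 0, -0.13, 0.006, 0, 0, 0, 0, -0.13, 0.006, 0, 0, 0, 0, -0.13, 0.006, 0, 0, 0, 0, -0.13, 0.006, 0, 0, 0, 0, -0.13, 0.006, 0, 0, 0, 0, -0.13, 0.006, 0, 0, 0, 0, -0.13, 0.006, 0, 0, 0, 0, -0.13, 0.006, 0, 0, 0, 0, -0.13, 0.006, 0, 0, 0, 0, -0.13, 0.006, 0, 0, 0, 0, -0.13, 0.006, 0, 0, 0, 0, 0, 0, 0, 0, 0, -0.5, 0, 0, 0, 0, 0, -0.9, 0, 0, 0, 0, 0, -0.9, 0, 0, 0, 0, 0, -0.9]'

```text
clock: 7.08
tcp_pos: [0.5657, -0.0018, 0.1504]
tcp_rot: [-1.724, -2.622, 0.003]
wrist_force: [-0.6, -0.2, -7.4]
finger_gap: 0.0586
grasp_force: 66.9
```

>>> drive_tool --series '[0, 0, 0, 0, 0, -0.9, 0, 0, 0, 0, 0, -0.9, 0, 0, 0, 0, 0, -0.9, 0, 0, 0, 0, 0, -0.9, 0, 0, 0, 0, 0, -0.9, 0, 0, 0, 0, 0, -0.9, 0, 0, 0, 0, 0, -0.9, 0, 0, 0, 0, 0, -0.9, 0, 0, 0, 0, 0, -0.9, 0, 0, 0, 0, 0, -0.9, 0, 0, 0, 0, 0, -0.9, 0, 0, 0, 0, 0, -0.9, 0, 0, 0, 0, 0, -0.9, 0, 0, 0, 0, 0, -0.25, 0, 0, 0, 0, 0, 0, 0, 0, 0, 0, 0, 0]'

```text
clock: 8.42
tcp_pos: [0.5664, -0.0012, 0.1514]
tcp_rot: [0.041, -3.14, -0.0]
wrist_force: [-0.1, 0.3, -5.9]
finger_gap: 0.0586
grasp_force: 66.9
```

```bash
python3 d.py .567 -.0004 .15 1.60; python3 - <<'E'
from cell import arm
import cv2
c=arm.capture("wrist"); cv2.imwrite("pics/w3.png",c["pixels"][:,:,::-1])
E
```

```text
t 8.42 tcp [ 0.5664 -0.0012  0.1514] yaw 1.597 gap 0.0586 F [-0.1  0.3 -5.9] q6 -0.14
shift now [-0.003  0.004  0.007] shift after turn [-0.003  0.004  0.007] turn [ 0.   -0.02 -0.03]
```

View pics/w3.png

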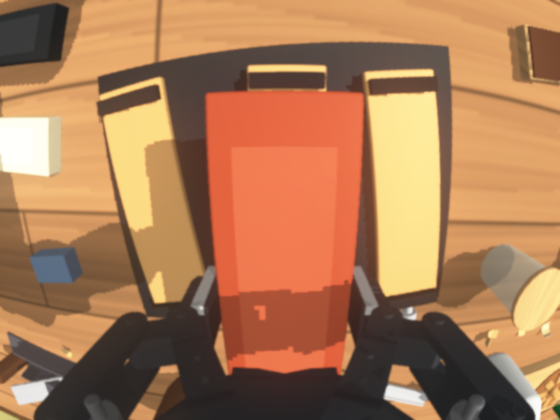

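The stone is aligned over the middle holder; near edge at (207,93)–(363,93), holder's near board end at (248,66)–(327,66). I'll check the centring along its length from those.

```bash
python3 - <<'E'
from h import *
from cell import arm
c=arm.capture("wrist")
t=arm.get_state()["tcp_pos"]; zt=t[2]+.021
a,b=fray(c,207,93,zt),fray(c,363,93,zt); print("stone near edge",a.round(4),b.round(4),(a+b)[:2]/2+np.r_[.09,.09*.027])
a,b=fray(c,248,66,.018),fray(c,327,66,.018); print("board end",a.round(4),b.round(4),(a+b)[:2]/2+.12*np.r_[1,.027])
for p in[(105,110),(160,92)]: print("h2 left..",fray(c,*p,.018).round(4))
E
```

```text
stone near edge [ 0.4801 -0.0315  0.1728] [0.4785 0.0271 0.1728] [5.69312518e-01 2.09099595e-04]
board end [ 0.4493 -0.0334  0.018 ] [0.4473 0.0326 0.018 ] [0.56825532 0.00284337]
h2 left.. [ 0.4812 -0.1689  0.018 ]
h2 left.. [ 0.4691 -0.1114  0.018 ]
```

>>> drive_tool --series '[0.006, 0.008, 0.06, 0, 0, 0, 0, 0, 0.1, 0, 0, 0, 0, 0, 0.1, 0, 0, 0, 0, 0, 0.1, 0, 0, 0, 0, 0, 0.1, 0, 0, 0, 0, 0, 0.08, 0, 0, 0, 0, 0, 0.04, 0, 0, 0, 0, 0, 0.02, 0, 0, 0, 0, 0, 0.01, 0, 0, 0, 0, 0, 0, 0, 0, 0, 0, 0, 0, 0, 0, 0]'

```text
clock: 9.43
tcp_pos: [0.5671, 0.0004, 0.0314]
tcp_rot: [-0.044, 3.139, -0.0]
wrist_force: [0.6, -0.4, -6.9]
finger_gap: 0.0588
grasp_force: 66.8
```

>>> drive_tool --series '[0, 0, 0.005, 0, 0, 0, 0, 0, 0.005, 0, 0, 0, 0, 0, 0.005, 0, 0, 0, 0, 0, 0, 0, 0, 0]'

```text
clock: 9.77
tcp_pos: [0.566, 0.0006, 0.0274]
tcp_rot: [-0.044, 3.141, 0.0]
wrist_force: [-0.2, -0.8, -5.7]
finger_gap: 0.0585
grasp_force: 66.8
```

>>> drive_tool --series '[0, 0, 0.005, 0, 0, 0, 0, 0, 0.005, 0, 0, 0, 0, 0, 0.005, 0, 0, 0, 0, 0, 0.005, 0, 0, 0, 0, 0, 0, 0, 0, 0]'

```text
clock: 10.18
tcp_pos: [0.5658, 0.0006, 0.023]
tcp_rot: [0.044, -3.141, -0.0]
wrist_force: [-1.0, 0.2, -6.6]
finger_gap: 0.0587
grasp_force: 66.8
```

>>> drive_tool --series '[0, 0, 0.004, 0, 0, 0, 0, 0, 0.003, 0, 0, 0, 0, 0, 0, 0, 0, 0]'

```text
clock: 10.43
tcp_pos: [0.5661, 0.0006, 0.022]
tcp_rot: [-0.044, 3.141, 0.0]
wrist_force: [-0.3, -0.9, -6.3]
finger_gap: 0.0582
grasp_force: 66.9
```

>>> drive_tool --series '[0, 0, 0.003, 0, 0, 0, 0, 0, 0.003, 0, 0, 0, 0, 0, 0, 0, 0, 0]'

```text
clock: 10.68
tcp_pos: [0.5661, 0.0006, 0.0219]
tcp_rot: [-0.044, 3.141, -0.0]
wrist_force: [-3.9, 0.4, 4.9]
finger_gap: 0.0587
grasp_force: 68.2
```

>>> drive_tool --series '[0, 0, 0.003, 0, 0, 0, 0, 0, 0, 0, 0, 0]'

```text
clock: 10.85
tcp_pos: [0.5661, 0.0005, 0.0219]
tcp_rot: [-0.044, 3.14, -0.0]
wrist_force: [-5.5, 1.2, 9.1]
finger_gap: 0.0584
grasp_force: 68.8
```

>>> drive_tool --series '[0, 0, -0.003, 0, 0, 0, 0, 0, 0, 0, 0, 0, 0, 0, 0, 0, 0, 0, 0, 0, 0, 0, 0, 0, 0, 0, 0, 0, 0, 0, 0, 0, 0, 0, 0, 0, 0, 0, 0, 0, 0, 0, 0, 0, -0.03, 0, 0, 0, 0, 0, -0.1, 0, 0, 0, 0, 0, -0.1, 0, 0, 0, 0, 0, -0.1, 0, 0, 0, 0, 0, -0.1, 0, 0, 0, 0, 0, -0.1, 0, 0, 0, 0, 0, -0.1, 0, 0, 0, 0, 0, 0, 0, 0, 0]' --claw 1

```text
clock: 12.1
tcp_pos: [0.5688, 0.0003, 0.1515]
tcp_rot: [-0.044, 3.134, -0.001]
wrist_force: [0.4, -0.3, 0.1]
finger_gap: 0.0857
grasp_force: 0.0
```

```bash
python3 d.py .381 -.323 .14 -.112
```

```text
t 12.1 tcp [5.688e-01 3.000e-04 1.515e-01] yaw 1.599 gap 0.0857 F [ 0.4 -0.3  0.1] q6 -0.14
shift now [ 0.985 -1.589  0.051] shift after turn [-1.711 -0.753  0.057] turn [ 0.06  0.06 17.11]
```

>>> drive_tool --series '[0.0704, -0.1135, 0, 0, 0, 0, 0.0704, -0.1135, 0, 0, 0, 0, 0.0704, -0.1135, 0, 0, 0, 0, 0.0704, -0.1135, 0, 0, 0, 0, 0.0704, -0.1135, 0, 0, 0, 0, 0.0704, -0.1135, 0, 0, 0, 0, 0.0704, -0.1135, 0, 0, 0, 0, 0.0704, -0.1135, 0, 0, 0, 0, 0.0704, -0.1135, 0, 0, 0, 0, 0.0704, -0.1135, 0, 0, 0, 0, 0.0704, -0.1135, 0, 0, 0, 0, 0.0704, -0.1135, 0, 0, 0, 0, 0.0704, -0.1135, 0, 0, 0, 0, 0.0704, -0.1135, 0, 0, 0, 0]'

```text
clock: 13.27
tcp_pos: [0.3768, -0.3234, 0.1462]
tcp_rot: [0.044, -3.141, -0.001]
wrist_force: [0.8, -0.7, -0.0]
finger_gap: 0.0852
grasp_force: 0.0
```

>>> drive_tool --series '[0, 0, 0, 0, 0, 0.9, 0, 0, 0, 0, 0, 0.9, 0, 0, 0, 0, 0, 0.9, 0, 0, 0, 0, 0, 0.9, 0, 0, 0, 0, 0, 0.9, 0, 0, 0, 0, 0, 0.9, 0, 0, 0, 0, 0, 0.9, 0, 0, 0, 0, 0, 0.9, 0, 0, 0, 0, 0, 0.9, 0, 0, 0, 0, 0, 0.9, 0, 0, 0, 0, 0, 0.9, 0, 0, 0, 0, 0, 0.9, 0, 0, 0, 0, 0, 0.9, 0, 0, 0, 0, 0, 0.9, 0, 0, 0, 0, 0, 0.9, 0, 0, 0, 0, 0, 0.9, 0, 0, 0, 0, 0, 0.9, 0, 0, 0, 0, 0, 0.9, 0, 0, 0, 0, 0, 0.9, 0, 0, 0, 0, 0, 0]'

```text
clock: 14.93
tcp_pos: [0.3777, -0.3224, 0.1462]
tcp_rot: [-2.342, -2.093, -0.0]
wrist_force: [0.2, -1.2, -0.3]
finger_gap: 0.085
grasp_force: 0.0
```

```bash
python3 d.py .381 -.323 .001 -.112; python3 - <<'E'
from cell import arm
import cv2
c=arm.capture("wrist"); cv2.imwrite("pics/w4.png",c["pixels"][:,:,::-1])
E
```

```text
t 14.93 tcp [ 0.3777 -0.3224  0.1462] yaw -0.112 gap 0.085 F [ 0.2 -1.2 -0.3] q6 0.85
shift now [-0.001  0.017  0.726] shift after turn [-0.001  0.017  0.726] turn [-0.   -0.01 -0.  ]
```

View pics/w4.png

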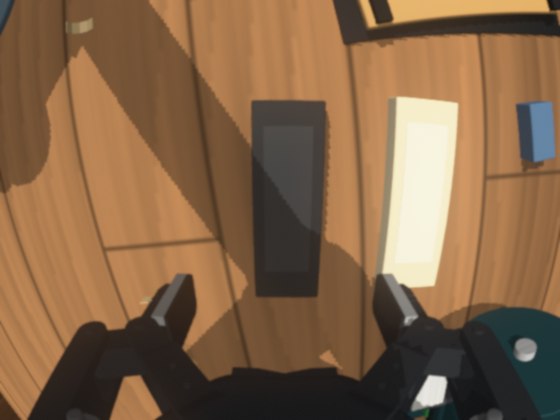

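Charcoal stone centred between the fingers: corners (252,101), (325,101), (318,296), (257,296); ivory stone to the right at (425,190), clear of the finger.

```bash
python3 - <<'E'
from h import *
from cell import arm
c=arm.capture("wrist")
wrist(c,[(252,101),(325,101),(318,296),(257,296)],.025)
wrist(c,[(398,97),(458,103),(436,287),(385,284)],.025)
wrist(c,[(527,101),(550,100),(555,158),(535,162)],.025)
E
```

```text
ctr [ 0.3821 -0.3224] size [178.8  58.7] ang -1.681
ctr [ 0.5044 -0.3283] size [182.6  58.6] ang -1.66
ctr [ 0.6507 -0.2677] size [35.7 65.5] ang -1.384
```

>>> drive_tool --series '[0, 0.018, 0.06, 0, 0, 0, 0, 0, 0.1, 0, 0, 0, 0, 0, 0.1, 0, 0, 0, 0, 0, 0.1, 0, 0, 0, 0, 0, 0.1, 0, 0, 0, 0, 0, 0.1, 0, 0, 0, 0, 0, 0.08, 0, 0, 0, 0, 0, 0.05, 0, 0, 0, 0, 0, 0.025, 0, 0, 0, 0, 0, 0, 0, 0, 0, 0, 0, 0, 0, 0, 0]' --claw 1

```text
clock: 15.95
tcp_pos: [0.3818, -0.3233, 0.0041]
tcp_rot: [2.34, 2.095, 0.0]
wrist_force: [-0.1, -1.3, -0.4]
finger_gap: 0.0857
grasp_force: 0.0
```

>>> drive_tool --series '[0, 0, 0, 0, 0, 0, 0, 0, 0, 0, 0, 0, 0, 0, 0, 0, 0, 0, 0, 0, 0, 0, 0, 0, 0, 0, 0, 0, 0, 0, 0, 0, 0, 0, 0, 0, 0, 0, 0, 0, 0, 0, 0, 0, 0, 0, 0, 0]' --claw 0

```text
clock: 16.62
tcp_pos: [0.3815, -0.3238, 0.005]
tcp_rot: [2.34, 2.094, -0.002]
wrist_force: [-2.7, 0.7, 7.2]
finger_gap: 0.0588
grasp_force: 65.2
```

>>> drive_tool --series '[0, 0, -0.03, 0, 0, 0, 0, 0, -0.08, 0, 0, 0, 0, 0, -0.1, 0, 0, 0, 0, 0, -0.1, 0, 0, 0, 0, 0, -0.1, 0, 0, 0, 0, 0, -0.1, 0, 0, 0, 0, 0, -0.1, 0, 0, 0, 0, 0, -0.1, 0, 0, 0, 0, 0, -0.04, 0, 0, 0, 0, 0, 0, 0, 0, 0, 0, 0, 0, 0, 0, 0]' --claw 0

```text
clock: 17.53
tcp_pos: [0.3814, -0.3229, 0.1533]
tcp_rot: [-2.341, -2.095, -0.0]
wrist_force: [-0.1, -0.4, -4.9]
finger_gap: 0.0584
grasp_force: 66.7
```

```bash
python3 d.py .5776 -.124 .15 -1.398
```

```text
t 17.53 tcp [ 0.3814 -0.3229  0.1533] yaw -0.111 gap 0.0584 F [-0.1 -0.4 -4.9] q6 0.85
shift now [1.097 0.865 0.017] shift after turn [ 1.137 -0.811  0.016] turn [-0.   -0.   12.87]
```

>>> drive_tool --series '[0.05, 0.039, 0, 0, 0, 0, 0.0997, 0.0786, 0, 0, 0, 0, 0.0997, 0.0786, 0, 0, 0, 0, 0.0997, 0.0786, 0, 0, 0, 0, 0.0997, 0.0786, 0, 0, 0, 0, 0.0997, 0.0786, 0, 0, 0, 0, 0.0997, 0.0786, 0, 0, 0, 0, 0.0997, 0.0786, 0, 0, 0, 0, 0.0997, 0.0786, 0, 0, 0, 0, 0.0997, 0.0786, 0, 0, 0, 0, 0.0997, 0.0786, 0, 0, 0, 0, 0.05, 0.04, 0, 0, 0, 0]'

```text
clock: 18.53
tcp_pos: [0.5782, -0.1214, 0.1512]
tcp_rot: [-2.336, -2.095, 0.0]
wrist_force: [0.9, 0.5, -5.7]
finger_gap: 0.0583
grasp_force: 66.6
```

>>> drive_tool --series '[0, 0, 0, 0, 0, 0.5, 0, 0, 0, 0, 0, 0.92, 0, 0, 0, 0, 0, 0.92, 0, 0, 0, 0, 0, 0.92, 0, 0, 0, 0, 0, 0.92, 0, 0, 0, 0, 0, 0.92, 0, 0, 0, 0, 0, 0.92, 0, 0, 0, 0, 0, 0.92, 0, 0, 0, 0, 0, 0.92, 0, 0, 0, 0, 0, 0.92, 0, 0, 0, 0, 0, 0.92, 0, 0, 0, 0, 0, 0.92, 0, 0, 0, 0, 0, 0.92, 0, 0, 0, 0, 0, 0.92, 0, 0, 0, 0, 0, 0.42, 0, 0, 0, 0, 0, 0, 0, 0, 0, 0, 0, 0]'

```text
clock: 19.95
tcp_pos: [0.5766, -0.1242, 0.1522]
tcp_rot: [-3.129, -0.271, 0.004]
wrist_force: [-0.4, 1.2, -5.1]
finger_gap: 0.0586
grasp_force: 66.6
```

```bash
python3 d.py .5776 -.124 .0225 -1.398; python3 - <<'E'
from cell import arm
import cv2
c=arm.capture("wrist"); cv2.imwrite("pics/w5.png",c["pixels"][:,:,::-1])
E
```

```text
t 19.95 tcp [ 0.5766 -0.1242  0.1522] yaw -1.398 gap 0.0586 F [-0.4  1.2 -5.1] q6 2.65
shift now [0.006 0.001 0.649] shift after turn [ 0.005 -0.     0.649] turn [-0.01  0.03 -0.  ]
```

View pics/w5.png

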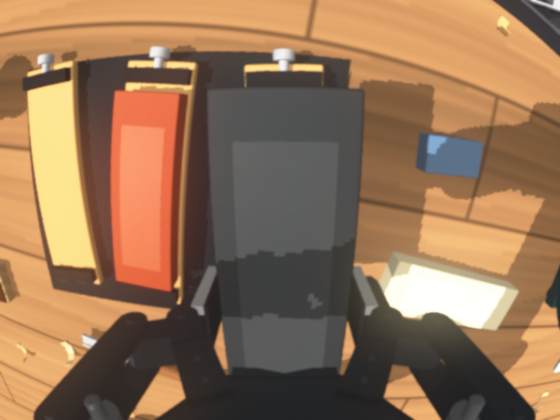

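The red stone is seated (corners (113,91), (184,95), (172,290), (115,281)), and the charcoal stone hangs over the right holder, far edge (207,89)–(364,89), board end (244,66)–(323,66).

```bash
python3 - <<'E'
from h import *
from cell import arm
c=arm.capture("wrist"); u=np.r_[np.cos(.173),np.sin(.173)]
zt=arm.get_state()["tcp_pos"][2]+.0205
a,b=fray(c,207,89,zt),fray(c,364,89,zt); print("stone ctr",a.round(4),b.round(4),(a+b)[:2]/2-.09*u)
a,b=fray(c,244,66,.018),fray(c,323,66,.018); print("holder ctr",a.round(4),b.round(4),(a+b)[:2]/2-.12*u)
wrist(c,[(113,91),(184,95),(172,290),(115,281)],.043)
E
```

```text
stone ctr [ 0.6612 -0.0793  0.1733] [ 0.6715 -0.1375  0.1733] [ 0.57768586 -0.12385489]
holder ctr [ 0.6895 -0.0694  0.018 ] [ 0.7008 -0.1346  0.018 ] [ 0.57692717 -0.12269641]
ctr [0.5682 0.0013] size [180.5  65.2] ang -3.118
```

Centring is good, so lower gently: from 0.152 to about 0.0225.

>>> drive_tool --series '[0, 0, 0.06, 0, 0, 0, 0, 0, 0.1, 0, 0, 0, 0, 0, 0.1, 0, 0, 0, 0, 0, 0.1, 0, 0, 0, 0, 0, 0.1, 0, 0, 0, 0, 0, 0.08, 0, 0, 0, 0, 0, 0.04, 0, 0, 0, 0, 0, 0.02, 0, 0, 0, 0, 0, 0.01, 0, 0, 0, 0, 0, 0.005, 0, 0, 0, 0, 0, 0.005, 0, 0, 0, 0, 0, 0.005, 0, 0, 0, 0, 0, 0, 0, 0, 0, 0, 0, 0, 0, 0, 0]'

```text
clock: 21.22
tcp_pos: [0.5781, -0.1243, 0.0292]
tcp_rot: [3.13, 0.27, 0.001]
wrist_force: [-0.3, 0.2, -4.8]
finger_gap: 0.0587
grasp_force: 66.5
```

>>> drive_tool --series '[0, 0, 0.005, 0, 0, 0, 0, 0, 0.005, 0, 0, 0, 0, 0, 0.005, 0, 0, 0, 0, 0, 0, 0, 0, 0]'

```text
clock: 21.55
tcp_pos: [0.5775, -0.1241, 0.0254]
tcp_rot: [-3.13, -0.269, 0.001]
wrist_force: [-0.9, 0.8, -5.3]
finger_gap: 0.0586
grasp_force: 66.5
```

>>> drive_tool --series '[0, 0, 0.005, 0, 0, 0, 0, 0, 0.004, 0, 0, 0, 0, 0, 0.004, 0, 0, 0, 0, 0, 0, 0, 0, 0]'

```text
clock: 21.88
tcp_pos: [0.5777, -0.1242, 0.0231]
tcp_rot: [-3.13, -0.27, -0.0]
wrist_force: [-0.2, -0.0, -4.4]
finger_gap: 0.0583
grasp_force: 66.6
```

>>> drive_tool --series '[0, 0, 0.004, 0, 0, 0, 0, 0, 0.003, 0, 0, 0, 0, 0, 0, 0, 0, 0]'

```text
clock: 22.13
tcp_pos: [0.5778, -0.1242, 0.023]
tcp_rot: [3.13, 0.27, 0.001]
wrist_force: [-3.0, 0.7, 5.4]
finger_gap: 0.0584
grasp_force: 67.8
```

>>> drive_tool --series '[0, 0, 0, 0, 0, 0, 0, 0, 0, 0, 0, 0, 0, 0, 0, 0, 0, 0, 0, 0, 0, 0, 0, 0, 0, 0, 0, 0, 0, 0, 0, 0, 0, 0, 0, 0, 0, 0, 0, 0, 0, 0, 0, 0, -0.03, 0, 0, 0, 0, 0, -0.1, 0, 0, 0, 0, 0, -0.1, 0, 0, 0, 0, 0, -0.1, 0, 0, 0, 0, 0, -0.1, 0, 0, 0, 0, 0, -0.1, 0, 0, 0, 0, 0, -0.1, 0, 0, 0, 0, 0, 0, 0, 0, 0]' --claw 1

```text
clock: 23.38
tcp_pos: [0.5804, -0.125, 0.1527]
tcp_rot: [3.127, 0.269, 0.011]
wrist_force: [0.8, -1.3, 0.1]
finger_gap: 0.0853
grasp_force: 0.0
```

```bash
python3 d.py .503 -.330 .14 -.098
```

```text
t 23.38 tcp [ 0.5804 -0.125   0.1527] yaw -1.399 gap 0.0853 F [ 0.8 -1.3  0.1] q6 2.65
shift now [-0.557  0.943  0.063] shift after turn [-1.058 -0.285  0.063] turn [  0.08  -0.04 -13.01]
```

>>> drive_tool --series '[-0.0617, 0.105, 0, 0, 0, 0, -0.0617, 0.105, 0, 0, 0, 0, -0.0617, 0.105, 0, 0, 0, 0, -0.0617, 0.105, 0, 0, 0, 0, -0.0617, 0.105, 0, 0, 0, 0, -0.0617, 0.105, 0, 0, 0, 0, -0.0617, 0.105, 0, 0, 0, 0, -0.0617, 0.105, 0, 0, 0, 0, -0.0617, 0.105, 0, 0, 0, 0, 0, 0, 0, 0, 0, 0]'

```text
clock: 24.22
tcp_pos: [0.499, -0.3333, 0.1471]
tcp_rot: [3.129, 0.262, -0.002]
wrist_force: [0.5, 0.5, -0.0]
finger_gap: 0.0853
grasp_force: 0.0
```

>>> drive_tool --series '[0, 0, 0, 0, 0, -0.929, 0, 0, 0, 0, 0, -0.929, 0, 0, 0, 0, 0, -0.929, 0, 0, 0, 0, 0, -0.929, 0, 0, 0, 0, 0, -0.929, 0, 0, 0, 0, 0, -0.929, 0, 0, 0, 0, 0, -0.929, 0, 0, 0, 0, 0, -0.929, 0, 0, 0, 0, 0, -0.929, 0, 0, 0, 0, 0, -0.929, 0, 0, 0, 0, 0, -0.929, 0, 0, 0, 0, 0, -0.929, 0, 0, 0, 0, 0, -0.929, 0, 0, 0, 0, 0, -0.929, 0, 0, 0, 0, 0, 0]'

```text
clock: 25.47
tcp_pos: [0.5006, -0.3286, 0.1472]
tcp_rot: [-2.325, -2.111, -0.0]
wrist_force: [-0.7, 0.1, 0.3]
finger_gap: 0.085
grasp_force: 0.0
```

```bash
python3 d.py .503 -.330 .0015 -.098; python3 - <<'E'
from cell import arm
import cv2
c=arm.capture("wrist"); cv2.imwrite("pics/w6.png",c["pixels"][:,:,::-1])
E
```

```text
t 25.47 tcp [ 0.5006 -0.3286  0.1472] yaw -0.096 gap 0.085 F [-0.7  0.1  0.3] q6 0.98
shift now [-0.006  0.013  0.728] shift after turn [-0.006  0.013  0.728] turn [-0.01 -0.01  0.02]
```

View pics/w6.png

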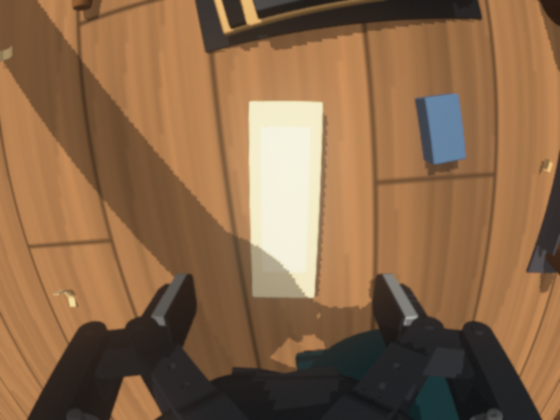

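Ivory stone centred: corners (249,101), (323,101), (316,297), (253,297); blue dressing stone top (424,97), (459,94), (465,157), (434,162).

```bash
python3 - <<'E'
from h import *
from cell import arm
c=arm.capture("wrist")
wrist(c,[(249,101),(323,101),(316,297),(253,297)],.025)
wrist(c,[(424,97),(459,94),(465,157),(434,162)],.025)
c=arm.capture("top")
for z in(0,.15,.2): print("grinder left edge",ray(c,431,205,z).round(3))
E
```

```text
ctr [ 0.5024 -0.3292] size [180.6  61. ] ang -1.677
ctr [ 0.6512 -0.2693] size [35.9 58. ] ang -1.454
grinder left edge [ 0.568 -0.472  0.   ]
grinder left edge [ 0.54  -0.414  0.15 ]
grinder left edge [ 0.531 -0.395  0.2  ]
```

>>> drive_tool --series '[-0.003, 0.009, 0.06, 0, 0, 0.1, 0, 0, 0.1, 0, 0, 0, 0, 0, 0.1, 0, 0, 0, 0, 0, 0.1, 0, 0, 0, 0, 0, 0.1, 0, 0, 0, 0, 0, 0.1, 0, 0, 0, 0, 0, 0.08, 0, 0, 0, 0, 0, 0.05, 0, 0, 0, 0, 0, 0.03, 0, 0, 0, 0, 0, 0, 0, 0, 0, 0, 0, 0, 0, 0, 0]' --claw 1

```text
clock: 26.53
tcp_pos: [0.5027, -0.3303, 0.0041]
tcp_rot: [2.339, 2.097, 0.0]
wrist_force: [0.8, 0.1, 0.0]
finger_gap: 0.0855
grasp_force: 0.0
```

>>> drive_tool --series '[0, 0, 0, 0, 0, 0, 0, 0, 0, 0, 0, 0, 0, 0, 0, 0, 0, 0, 0, 0, 0, 0, 0, 0, 0, 0, 0, 0, 0, 0, 0, 0, 0, 0, 0, 0, 0, 0, 0, 0, 0, 0, 0, 0, 0, 0, 0, 0]' --claw 0

```text
clock: 27.2
tcp_pos: [0.5021, -0.3308, 0.0052]
tcp_rot: [2.338, 2.097, -0.002]
wrist_force: [-2.8, 0.4, 6.2]
finger_gap: 0.0587
grasp_force: 68.0
```

>>> drive_tool --series '[0, 0, -0.03, 0, 0, 0, 0, 0, -0.08, 0, 0, 0, 0, 0, -0.1, 0, 0, 0, 0, 0, -0.1, 0, 0, 0, 0, 0, -0.1, 0, 0, 0, 0, 0, -0.1, 0, 0, 0, 0, 0, -0.1, 0, 0, 0, 0, 0, -0.1, 0, 0, 0, 0, 0, -0.04, 0, 0, 0, 0, 0, 0, 0, 0, 0, 0, 0, 0, 0, 0, 0]' --claw 0

```text
clock: 28.12
tcp_pos: [0.5022, -0.33, 0.1531]
tcp_rot: [-2.338, -2.098, -0.0]
wrist_force: [-0.4, 0.1, -7.6]
finger_gap: 0.0586
grasp_force: 66.7
```

```bash
python3 d.py .5612 .114 .15 1.737
```

```text
t 28.12 tcp [ 0.5022 -0.33    0.1531] yaw -0.108 gap 0.0586 F [-0.4  0.1 -7.6] q6 0.99
shift now [2.239 0.053 0.016] shift after turn [-0.658  2.141  0.016] turn [  0.    -0.   -18.45]
```

>>> drive_tool --series '[0.062, 0.003, 0, 0, 0, 0, 0.1244, 0.003, 0, 0, 0, 0, 0.1244, 0.003, 0, 0, 0, 0, 0.1244, 0.003, 0, 0, 0, 0, 0.1244, 0.003, 0, 0, 0, 0, 0.1244, 0.003, 0, 0, 0, 0, 0.1244, 0.003, 0, 0, 0, 0, 0.1244, 0.003, 0, 0, 0, 0, 0.1244, 0.003, 0, 0, 0, 0, 0.1244, 0.003, 0, 0, 0, 0, 0.1244, 0.003, 0, 0, 0, 0, 0.1244, 0.003, 0, 0, 0, 0, 0.1244, 0.003, 0, 0, 0, 0, 0.1244, 0.003, 0, 0, 0, 0, 0.1244, 0.003, 0, 0, 0, 0, 0.1244, 0.003, 0, 0, 0, 0, 0.1244, 0.003, 0, 0, 0, 0, 0.1244, 0.003, 0, 0, 0, 0, 0.062, 0.003, 0, 0, 0, 0, 0, 0, 0, 0, 0, 0]'

```text
clock: 29.78
tcp_pos: [0.5608, 0.1169, 0.152]
tcp_rot: [-2.332, -2.101, 0.002]
wrist_force: [-0.1, -0.6, -5.6]
finger_gap: 0.0584
grasp_force: 66.6
```

>>> drive_tool --series '[0, 0, 0, 0, 0, -0.9, 0, 0, 0, 0, 0, -0.9, 0, 0, 0, 0, 0, -0.9, 0, 0, 0, 0, 0, -0.9, 0, 0, 0, 0, 0, -0.9, 0, 0, 0, 0, 0, -0.9, 0, 0, 0, 0, 0, -0.9, 0, 0, 0, 0, 0, -0.9, 0, 0, 0, 0, 0, -0.9, 0, 0, 0, 0, 0, -0.9, 0, 0, 0, 0, 0, -0.9, 0, 0, 0, 0, 0, -0.9, 0, 0, 0, 0, 0, -0.9, 0, 0, 0, 0, 0, -0.9, 0, 0, 0, 0, 0, -0.9, 0, 0, 0, 0, 0, -0.9, 0, 0, 0, 0, 0, -0.9, 0, 0, 0, 0, 0, -0.9, 0, 0, 0, 0, 0, -0.9, 0, 0, 0, 0, 0, -0.9]'

```text
clock: 31.45
tcp_pos: [0.5609, 0.1127, 0.1525]
tcp_rot: [0.195, -3.133, 0.001]
wrist_force: [0.4, 0.1, -6.0]
finger_gap: 0.0585
grasp_force: 66.6
```

>>> drive_tool --series '[0, 0, 0, 0, 0, -0.45, 0, 0, 0, 0, 0, 0, 0, 0, 0, 0, 0, 0]'

```text
clock: 31.7
tcp_pos: [0.5613, 0.113, 0.1528]
tcp_rot: [0.257, -3.129, 0.001]
wrist_force: [-0.1, -0.8, -6.9]
finger_gap: 0.0584
grasp_force: 66.6
```

```bash
python3 d.py .5612 .114 .0225 1.737; python3 - <<'E'
from cell import arm
import cv2
c=arm.capture("wrist"); cv2.imwrite("pics/w7.png",c["pixels"][:,:,::-1])
E
```

```text
t 31.7 tcp [0.5613 0.113  0.1528] yaw 1.735 gap 0.0584 F [-0.1 -0.8 -6.9] q6 -0.08
shift now [-0.002  0.005  0.652] shift after turn [-0.     0.005  0.652] turn [-0.   -0.02 -0.02]
```

View pics/w7.png

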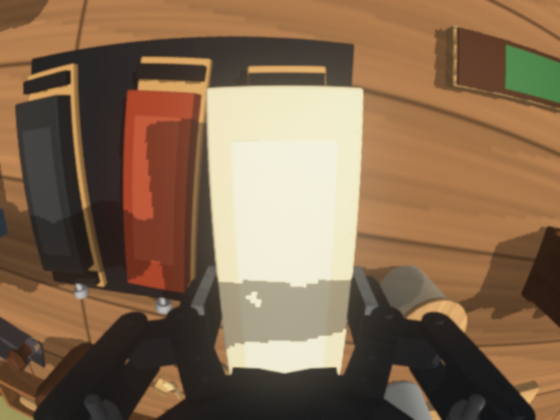

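Charcoal and red are seated to the left; ivory hangs over the left holder, near edge (207,87)–(363,87), board end (248,67)–(326,67). The glass at (430,300) is clear by about 5 cm.

```bash
python3 - <<'E'
from h import *
from cell import arm
c=arm.capture("wrist"); u=np.r_[np.cos(.166),np.sin(.166)]
zt=arm.get_state()["tcp_pos"][2]+.0205
a,b=fray(c,207,87,zt),fray(c,363,87,zt); print("stone ctr",(a+b)[:2]/2+.09*u)
a,b=fray(c,248,67,.018),fray(c,326,67,.018); print("holder ctr",a.round(4),b.round(4),(a+b)[:2]/2+.12*u)
E
```

```text
stone ctr [0.5616057  0.11456365]
holder ctr [0.4503 0.065  0.018 ] [0.4394 0.1296 0.018 ] [0.56324548 0.11709858]
```

>>> drive_tool --series '[0, 0.005, 0.06, 0, 0, 0, 0, 0, 0.1, 0, 0, 0, 0, 0, 0.1, 0, 0, 0, 0, 0, 0.1, 0, 0, 0, 0, 0, 0.1, 0, 0, 0, 0, 0, 0.08, 0, 0, 0, 0, 0, 0.04, 0, 0, 0, 0, 0, 0.02, 0, 0, 0, 0, 0, 0, 0, 0, 0]'

```text
clock: 32.55
tcp_pos: [0.5614, 0.1146, 0.0331]
tcp_rot: [0.259, -3.129, 0.0]
wrist_force: [-0.3, 0.4, -4.8]
finger_gap: 0.0583
grasp_force: 66.5
```

Good (within ~2 mm). Lowering the last centimetre.

>>> drive_tool --series '[0, 0, 0.01, 0, 0, 0, 0, 0, 0.01, 0, 0, 0, 0, 0, 0.005, 0, 0, 0, 0, 0, 0.005, 0, 0, 0, 0, 0, 0.005, 0, 0, 0, 0, 0, 0.005, 0, 0, 0, 0, 0, 0, 0, 0, 0]'

```text
clock: 33.13
tcp_pos: [0.5619, 0.1147, 0.0256]
tcp_rot: [0.26, -3.131, -0.0]
wrist_force: [-0.3, -0.2, -5.9]
finger_gap: 0.0586
grasp_force: 66.6
```

>>> drive_tool --series '[0, 0, 0.005, 0, 0, 0, 0, 0, 0.004, 0, 0, 0, 0, 0, 0, 0, 0, 0]'

```text
clock: 33.38
tcp_pos: [0.5619, 0.1147, 0.0237]
tcp_rot: [0.26, -3.131, -0.0]
wrist_force: [0.2, 0.8, -6.5]
finger_gap: 0.0582
grasp_force: 66.6
```

>>> drive_tool --series '[0, 0, 0.004, 0, 0, 0, 0, 0, 0.003, 0, 0, 0, 0, 0, 0, 0, 0, 0]'

```text
clock: 33.63
tcp_pos: [0.562, 0.1147, 0.0232]
tcp_rot: [-0.26, 3.13, -0.0]
wrist_force: [-2.6, 0.1, 1.7]
finger_gap: 0.0588
grasp_force: 67.5
```

>>> drive_tool --series '[0, 0, 0.003, 0, 0, 0, 0, 0, 0, 0, 0, 0]'

```text
clock: 33.8
tcp_pos: [0.5621, 0.1147, 0.0233]
tcp_rot: [-0.26, 3.13, -0.0]
wrist_force: [-5.0, 0.9, 7.1]
finger_gap: 0.0585
grasp_force: 68.2
```

>>> drive_tool --series '[0, 0, -0.002, 0, 0, 0, 0, 0, 0, 0, 0, 0, 0, 0, 0, 0, 0, 0, 0, 0, 0, 0, 0, 0, 0, 0, 0, 0, 0, 0, 0, 0, 0, 0, 0, 0, 0, 0, 0, 0, 0, 0, 0, 0, -0.03, 0, 0, 0, 0, 0, -0.1, 0, 0, 0, 0, 0, -0.1, 0, 0, 0, 0, 0, -0.1, 0, 0, 0, 0, 0, -0.1, 0, 0, 0, 0, 0, -0.1, 0, 0, 0, 0, 0, -0.1, 0, 0, 0, 0, 0, 0, 0, 0, 0]' --claw 1

```text
clock: 35.05
tcp_pos: [0.5648, 0.115, 0.1532]
tcp_rot: [-0.26, 3.123, 0.0]
wrist_force: [1.0, 0.4, 0.1]
finger_gap: 0.0852
grasp_force: 0.0
```

```bash
python3 d.py .6505 -.27 .13 .14
```

```text
t 35.05 tcp [0.5648 0.115  0.1532] yaw 1.737 gap 0.0852 F [1.  0.4 0.1] q6 -0.08
shift now [-0.104 -1.969  0.118] shift after turn [-1.966  0.156  0.116] turn [ 0.06  0.06 15.97]
```

>>> drive_tool --series '[-0.0058, -0.1094, 0, 0, 0, 0, -0.0058, -0.1094, 0, 0, 0, 0, -0.0058, -0.1094, 0, 0, 0, 0, -0.0058, -0.1094, 0, 0, 0, 0, -0.0058, -0.1094, 0, 0, 0, 0, -0.0058, -0.1094, 0, 0, 0, 0, -0.0058, -0.1094, 0, 0, 0, 0, -0.0058, -0.1094, 0, 0, 0, 0, -0.0058, -0.1094, 0, 0, 0, 0, -0.0058, -0.1094, 0, 0, 0, 0, -0.0058, -0.1094, 0, 0, 0, 0, -0.0058, -0.1094, 0, 0, 0, 0, -0.0058, -0.1094, 0, 0, 0, 0, -0.0058, -0.1094, 0, 0, 0, 0, -0.0058, -0.1094, 0, 0, 0, 0, -0.0058, -0.1094, 0, 0, 0, 0, -0.0058, -0.1094, 0, 0, 0, 0, -0.0058, -0.1094, 0, 0, 0, 0, 0, 0, 0, 0, 0, 0]'

```text
clock: 36.63
tcp_pos: [0.6475, -0.2745, 0.147]
tcp_rot: [0.254, -3.131, 0.002]
wrist_force: [-0.0, 0.1, -0.6]
finger_gap: 0.0857
grasp_force: 0.0
```

>>> drive_tool --series '[0, 0, 0, 0, 0, 0.887, 0, 0, 0, 0, 0, 0.887, 0, 0, 0, 0, 0, 0.887, 0, 0, 0, 0, 0, 0.887, 0, 0, 0, 0, 0, 0.887, 0, 0, 0, 0, 0, 0.887, 0, 0, 0, 0, 0, 0.887, 0, 0, 0, 0, 0, 0.887, 0, 0, 0, 0, 0, 0.887, 0, 0, 0, 0, 0, 0.887, 0, 0, 0, 0, 0, 0.887, 0, 0, 0, 0, 0, 0.887, 0, 0, 0, 0, 0, 0.887, 0, 0, 0, 0, 0, 0.887, 0, 0, 0, 0, 0, 0.887, 0, 0, 0, 0, 0, 0.887, 0, 0, 0, 0, 0, 0.887, 0, 0, 0, 0, 0, 0.887, 0, 0, 0, 0, 0, 0]'

```text
clock: 38.22
tcp_pos: [0.6472, -0.2695, 0.1476]
tcp_rot: [-2.061, -2.369, -0.0]
wrist_force: [0.3, -0.7, 0.2]
finger_gap: 0.0855
grasp_force: 0.0
```

```bash
python3 d.py .6505 -.27 .003 .14; python3 - <<'E'
from cell import arm
import cv2
c=arm.capture("wrist"); cv2.imwrite("pics/w8.png",c["pixels"][:,:,::-1])
E
```

```text
t 38.22 tcp [ 0.6472 -0.2695  0.1476] yaw 0.139 gap 0.0855 F [ 0.3 -0.7  0.2] q6 0.95
shift now [-0.005  0.017  0.723] shift after turn [-0.005  0.016  0.723] turn [-0.01 -0.01 -0.01]
```

View pics/w8.png

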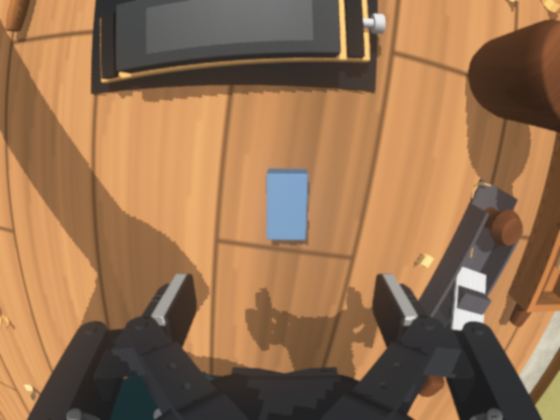

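Blue stone lies between the fingers, square to them, top corners (267,174), (308,174), (307,236), (268,236). The hand plane is at the right, from (490,200) to (430,385); I'll check its clearance.

```bash
python3 - <<'E'
from h import *
from cell import arm
c=arm.capture("wrist")
wrist(c,[(267,174),(308,174),(307,236),(268,236)],.025)
for p in[(430,385),(415,310),(425,330),(510,230)]: print(p,[fray(c,*p,z).round(3)[:2] for z in(0,.05,.1)])
E
```

```text
ctr [ 0.6512 -0.2681] size [34.5 55.7] ang -1.425
(430, 385) [array([ 0.893, -0.509]), array([ 0.849, -0.454]), array([ 0.805, -0.399])]
(415, 310) [array([ 0.817, -0.378]), array([ 0.786, -0.346]), array([ 0.755, -0.313])]
(425, 330) [array([ 0.842, -0.407]), array([ 0.807, -0.37 ]), array([ 0.771, -0.332])]
(510, 230) [array([ 0.912, -0.266]), array([ 0.865, -0.253]), array([ 0.818, -0.24 ])]
```

>>> drive_tool --series '[0.004, 0.019, 0.06, 0, 0, 0, 0, 0, 0.1, 0, 0, 0, 0, 0, 0.1, 0, 0, 0, 0, 0, 0.1, 0, 0, 0, 0, 0, 0.1, 0, 0, 0, 0, 0, 0.1, 0, 0, 0, 0, 0, 0.08, 0, 0, 0, 0, 0, 0.05, 0, 0, 0, 0, 0, 0.015, 0, 0, 0, 0, 0, 0, 0, 0, 0, 0, 0, 0, 0, 0, 0]' --claw 1

```text
clock: 39.23
tcp_pos: [0.6518, -0.2691, 0.0079]
tcp_rot: [2.06, 2.371, 0.001]
wrist_force: [0.3, 1.2, -0.6]
finger_gap: 0.0852
grasp_force: 0.0
```

>>> drive_tool --series '[0, 0, 0, 0, 0, 0, 0, 0, 0, 0, 0, 0, 0, 0, 0, 0, 0, 0, 0, 0, 0, 0, 0, 0, 0, 0, 0, 0, 0, 0, 0, 0, 0, 0, 0, 0, 0, 0, 0, 0, 0, 0, 0, 0, 0, 0, 0, 0, 0, 0, 0, 0, 0, 0, 0, 0, 0, 0, 0, 0]' --claw 0

```text
clock: 40.07
tcp_pos: [0.652, -0.2694, 0.0083]
tcp_rot: [2.059, 2.37, 0.001]
wrist_force: [0.0, -0.3, 6.1]
finger_gap: 0.0338
grasp_force: 61.8
```

>>> drive_tool --series '[0, 0, -0.03, 0, 0, 0, 0, 0, -0.08, 0, 0, 0, 0, 0, -0.1, 0, 0, 0, 0, 0, -0.1, 0, 0, 0, 0, 0, -0.1, 0, 0, 0, 0, 0, -0.1, 0, 0, 0, 0, 0, -0.1, 0, 0, 0, 0, 0, -0.1, 0, 0, 0, 0, 0, -0.04, 0, 0, 0, 0, 0, 0, 0, 0, 0, 0, 0, 0, 0, 0, 0]' --claw 0

```text
clock: 40.98
tcp_pos: [0.6511, -0.2689, 0.1567]
tcp_rot: [-2.06, -2.371, -0.0]
wrist_force: [1.0, -0.2, -2.0]
finger_gap: 0.0337
grasp_force: 61.2
```

```bash
python3 d.py .562 .1148 .15 1.737
```

```text
t 40.98 tcp [ 0.6511 -0.2689  0.1567] yaw 0.14 gap 0.0337 F [ 1.  -0.2 -2. ] q6 0.95
shift now [ 1.962 -0.174  0.034] shift after turn [0.122 1.966 0.033] turn [  0.    -0.   -15.97]
```

>>> drive_tool --series '[0.058, -0.005, 0, 0, 0, 0, 0.1154, -0.0102, 0, 0, 0, 0, 0.1154, -0.0102, 0, 0, 0, 0, 0.1154, -0.0102, 0, 0, 0, 0, 0.1154, -0.0102, 0, 0, 0, 0, 0.1154, -0.0102, 0, 0, 0, 0, 0.1154, -0.0102, 0, 0, 0, 0, 0.1154, -0.0102, 0, 0, 0, 0, 0.1154, -0.0102, 0, 0, 0, 0, 0.1154, -0.0102, 0, 0, 0, 0, 0.1154, -0.0102, 0, 0, 0, 0, 0.1154, -0.0102, 0, 0, 0, 0, 0.1154, -0.0102, 0, 0, 0, 0, 0.1154, -0.0102, 0, 0, 0, 0, 0.1154, -0.0102, 0, 0, 0, 0, 0.1154, -0.0102, 0, 0, 0, 0, 0.1154, -0.0102, 0, 0, 0, 0, 0.058, -0.005, 0, 0, 0, 0, 0, 0, 0, 0, 0, 0]'

```text
clock: 42.57
tcp_pos: [0.5602, 0.1168, 0.1556]
tcp_rot: [-2.055, -2.373, 0.003]
wrist_force: [-1.0, 0.4, -0.4]
finger_gap: 0.0337
grasp_force: 61.2
```

>>> drive_tool --series '[0, 0, 0, 0, 0, -0.887, 0, 0, 0, 0, 0, -0.887, 0, 0, 0, 0, 0, -0.887, 0, 0, 0, 0, 0, -0.887, 0, 0, 0, 0, 0, -0.887, 0, 0, 0, 0, 0, -0.887, 0, 0, 0, 0, 0, -0.887, 0, 0, 0, 0, 0, -0.887, 0, 0, 0, 0, 0, -0.887, 0, 0, 0, 0, 0, -0.887, 0, 0, 0, 0, 0, -0.887, 0, 0, 0, 0, 0, -0.887, 0, 0, 0, 0, 0, -0.887, 0, 0, 0, 0, 0, -0.887, 0, 0, 0, 0, 0, -0.887, 0, 0, 0, 0, 0, -0.887, 0, 0, 0, 0, 0, -0.887, 0, 0, 0, 0, 0, -0.887, 0, 0, 0, 0, 0, 0]'

```text
clock: 44.15
tcp_pos: [0.562, 0.1134, 0.1564]
tcp_rot: [0.26, -3.129, 0.001]
wrist_force: [0.9, -0.3, -1.1]
finger_gap: 0.0338
grasp_force: 61.2
```

```bash
python3 d.py .562 .1148 .0515 1.737; python3 - <<'E'
from cell import arm
import cv2
c=arm.capture("wrist"); cv2.imwrite("pics/w9.png",c["pixels"][:,:,::-1])
E
```

```text
t 44.15 tcp [0.562  0.1134 0.1564] yaw 1.737 gap 0.0338 F [ 0.9 -0.3 -1.1] q6 -0.08
shift now [-0.002  0.007  0.524] shift after turn [-0.001  0.007  0.524] turn [-0.01 -0.01 -0.  ]
```

View pics/w9.png

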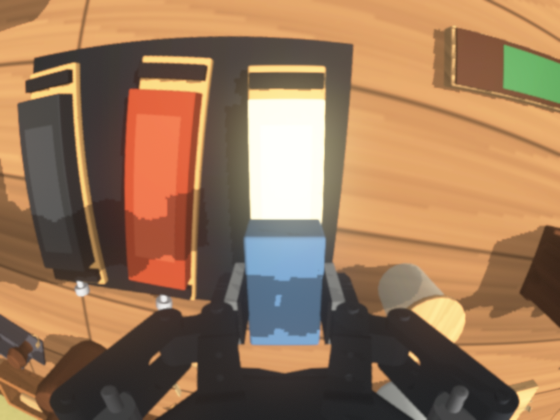

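Ivory is seated flat in the left holder (near edge at (249,97)–(325,97)), and the blue stone hangs level over its middle. Lowering.

>>> drive_tool --series '[0, 0.006, 0.06, 0, 0, 0, 0, 0, 0.1, 0, 0, 0, 0, 0, 0.1, 0, 0, 0, 0, 0, 0.1, 0, 0, 0, 0, 0, 0.07, 0, 0, 0, 0, 0, 0.04, 0, 0, 0, 0, 0, 0.02, 0, 0, 0, 0, 0, 0.008, 0, 0, 0, 0, 0, 0.005, 0, 0, 0, 0, 0, 0.005, 0, 0, 0, 0, 0, 0, 0, 0, 0, 0, 0, 0, 0, 0, 0]'

```text
clock: 45.2
tcp_pos: [0.5626, 0.1161, 0.0564]
tcp_rot: [-0.26, 3.129, 0.0]
wrist_force: [0.7, -0.3, -0.2]
finger_gap: 0.0338
grasp_force: 61.2
```

>>> drive_tool --series '[0, 0, 0.005, 0, 0, 0, 0, 0, 0.004, 0, 0, 0, 0, 0, 0, 0, 0, 0]'

```text
clock: 45.45
tcp_pos: [0.5619, 0.1161, 0.0539]
tcp_rot: [-0.26, 3.131, 0.0]
wrist_force: [0.2, 0.7, -0.3]
finger_gap: 0.0334
grasp_force: 61.2
```

>>> drive_tool --series '[0, 0, 0.004, 0, 0, 0, 0, 0, 0.004, 0, 0, 0, 0, 0, 0, 0, 0, 0]'

```text
clock: 45.7
tcp_pos: [0.5618, 0.116, 0.0521]
tcp_rot: [0.26, -3.13, -0.0]
wrist_force: [0.4, 0.4, -1.3]
finger_gap: 0.0335
grasp_force: 61.2
```

>>> drive_tool --series '[0, 0, 0.003, 0, 0, 0, 0, 0, 0, 0, 0, 0]'

```text
clock: 45.87
tcp_pos: [0.5619, 0.1161, 0.0516]
tcp_rot: [0.26, -3.131, -0.0]
wrist_force: [-0.8, -0.3, -1.1]
finger_gap: 0.0334
grasp_force: 61.2
```

>>> drive_tool --series '[0, 0, 0.003, 0, 0, 0, 0, 0, 0.002, 0, 0, 0, 0, 0, 0, 0, 0, 0]'

```text
clock: 46.12
tcp_pos: [0.562, 0.116, 0.0512]
tcp_rot: [-0.26, 3.13, 0.0]
wrist_force: [-2.6, -0.0, 4.4]
finger_gap: 0.0338
grasp_force: 61.8
```

>>> drive_tool --series '[0, 0, 0, 0, 0, 0, 0, 0, 0, 0, 0, 0, 0, 0, 0, 0, 0, 0, 0, 0, 0, 0, 0, 0, 0, 0, 0, 0, 0, 0, 0, 0, 0, 0, 0, 0, 0, 0, 0, 0, 0, 0, 0, 0, 0, 0, 0, 0, 0, 0, -0.03, 0, 0, 0, 0, 0, -0.1, 0, 0, 0, 0, 0, -0.1, 0, 0, 0, 0, 0, -0.1, 0, 0, 0, 0, 0, -0.1, 0, 0, 0, 0, 0, -0.1, 0, 0, 0, 0, 0, -0.1, 0, 0, 0, 0, 0, 0, 0, 0, 0]' --claw 1

```text
clock: 47.45
tcp_pos: [0.5646, 0.1163, 0.1816]
tcp_rot: [-0.26, 3.123, 0.0]
wrist_force: [1.4, -0.1, 0.4]
finger_gap: 0.0853
grasp_force: 0.0
```

```bash
python3 - <<'E'
from cell import arm
import cv2
c=arm.capture("wrist"); cv2.imwrite("pics/w10.png",c["pixels"][:,:,::-1])
E
```

```text
(no output)
```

View pics/w10.png

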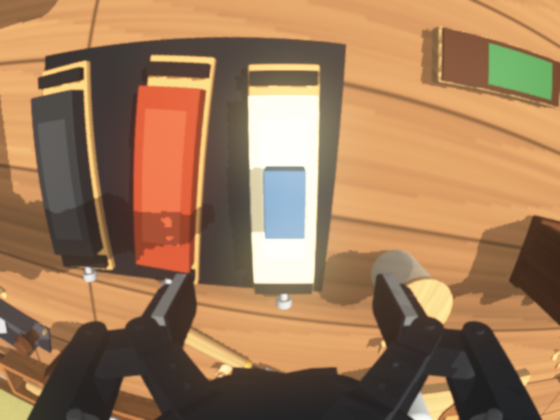

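Everything is seated: charcoal (70,175), red (168,180), ivory (284,185) with the blue stone at (284,203), and the glass is standing. One numeric check, then hand in.

```bash
python3 - <<'E'
from h import *
from cell import arm
c=arm.capture("wrist")
wrist(c,[(249,96),(319,96),(314,284),(254,284)],.043)
wrist(c,[(264,167),(305,167),(304,238),(264,238)],.068)
wrist(c,[(139,86),(203,90),(191,271),(136,265)],.043)
wrist(c,[(33,99),(84,91),(103,262),(54,254)],.043)
print(arm.get_state()["wrist_force"])
print(arm.hand_in())
E
```

```text
ctr [0.5622 0.1167] size [179.4  60. ] ang 0.166
ctr [0.5604 0.1166] size [61.1 34.1] ang 0.16
ctr [0.5674 0.004 ] size [179.4  61.3] ang 0.027
ctr [ 0.5793 -0.1134] size [180.4  71.5] ang 0.138
[0.0320061  0.05879398 0.95526489]
the job is handed in; nothing more can be done
None
```

The job is handed in, with no verdict returned: coarse is in the holder nearest the grinder, medium in the middle and fine in the farthest, with the dressing stone flat on the fine stone. Fine, medium and dressing measured within about 4 mm of centre; coarse was last seen about 1 mm off just before lowering, and its final side-on reading (about 11 mm across, 12 allowed) took in the stone's side face, so I set it aside. The glass was left standing.

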